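Pack up and shut the shoe-repair case

TASK

Pack up the open plywood repair case: tip the carton that stands in its back bay over against the low batten so that it lies down in that bay, and put the shoe brush from the bench into the long empty front bay. Then swing the lid up past vertical and lower it gently, without letting it drop, until it lies fully shut on the rim, and last turn the brass catch fully across the lid's edge. Leave the shoe, the polish tin, the jar and the hammer where they are.

Things in the scene. Friction and masses are not known exactly. Their poses are not given: they have to be found in the camera images.
- case: Plywood case, fixed to the bench, 310 long (its x) x 210 wide (its y), walls 8 thick, rim 70 and inner floor 8 above the bench. Origin: centre of its underside; +y is its front, -y its back (hinge). The lid covers x -108 to 155. A fixed deck, top 78 above the bench (flush with the shut lid), covers x -155 to -110 and carries the catch. Two steel lugs at the back are the open lid's stop
- front_bay (a point): middle of the floor of the empty front bay, 8 above the bench: inside 249 long (along the case's x) x 106 wide, between the front wall (70 above the bench) and a low divider 6 thick, its top 28 above the bench. Axes as the case's
- batten (a point): top edge of the wooden batten, middle of the side that faces the carton, 14 above the bench (6 above the floor). The batten crosses the back bay along the case's y and is 14 wide, towards +x from here. The back bay is 82 wide, this point in its middle; its walls lie 82 to the near (-x) side and 167 to the far (+x) side. Axes as the case's
- lid (a joint): the lid's angle in rad: 0 shut flat on the rim, 1.57 upright, 1.95 fully open, leaning back on its stop lugs (the start). Plywood 263 x 210 x 8, about 0.45 kg with its handle; it turns freely on its hinge and falls by its own weight to whichever side it leans
- lid_hinge (a point): middle of the lid's hinge line, which runs along the case's x axis, 70 above the bench at the case's back edge. Its axes are those of the case
- lid_handle (a point): middle of the lid's handle: a round wooden bar 14 thick parallel to the hinge, 108 clear between its arms, its centre 40 beyond the lid's front edge in the lid's own plane and 250 from the hinge. Shut, the bar is 74 above the bench, clear in front of the case; open, it is on top, 301 above the bench. Axes turn with the lid: x along the bar, y away from the hinge, z out of the lid's top face
- catch (a joint): angle of the brass turn-button on the deck, rad: 0 when its long arm points to the case's front (+y), clear of the lid; 1.57 (end stop) when turned clockwise, seen from above, so that the long arm points along the case's +x, 21 over the lid's edge. It stays where it is left (friction about 0.02 N m). It starts between 0 and 0.25
- catch_pivot (a point): the catch's vertical turning axis, 89.5 above the bench. The catch: a plate 14 wide from 78.5 to 84.5 above the bench, reaching 42 from the axis on the long arm and 14 on the short; on it a rib 8 thick along the arm, from 11 behind the axis to 39 ahead, top 95 above the bench, to pinch or push. Axes turn with the catch: y along the long arm
- catch_tip (a point): on the catch's centre line, 40 from the axis at the end of the long arm, 89.5 above the bench
- carton: Full, shut cardboard carton of rivets, 45 (its x) x 62 (its y) x 100 tall, about 0.3 kg. Origin: centre of its base, z up the carton. It stands in the case's back bay on the near (-x) side of the batten, a 62 wide face towards it and at most 12 from it; its top is 108 above the bench, 38 above the rim: the lid cannot shut until it lies down
- brush: Shoe brush, dark wooden back over black bristles, 156 long (its x), back up to 40 wide (36 where gripped; its y), 47 high, about 0.14 kg, lying bristles down on the bench. Origin: centre of the bristles' underside; the wood spans 24 to 47 above it
- shoe: bystander: black leather shoe, 290 long, 100 high, origin under its middle
- tin: bystander: round flat polish tin, 86 across, 29 high, origin under its middle
- jar: bystander: glass jar with steel cap, 68 across, 85 high, origin under its middle
- hammer: bystander: hammer, 260 long, lying on the bench, origin under its middle
Not all that is in view belongs to the job. Of the things shaped like the carton, the cardboard one is meant.

How it is judged:
By the outcome, as a careful person would: the job done as asked, in the order asked, and still so for the second after the job is handed in, with the robot touching nothing.
It also fails if it takes over 72 s, if anything falls off the work surface, if the arm or the gripper's body presses on something with over 40 N, if the wrist force passes 120 N, or if a joint passes its speed limit or range.

ROBOT

A 6-joint arm with a two-finger parallel gripper is mounted at the origin on the work surface. World frame = base frame: x ahead of the robot, y to its left, z up, the work surface at z = 0. Lengths are in m, angles in degrees, forces in N, time in s.
With the tool pointing down it reaches from about 0.325 to 0.9 m from the base axis. Payload 3.5 kg.
Tool frame: the origin (TCP) lies midway between the tips of the shut fingers; the grasp point (between the pads) lies 19 mm behind it (r.hold_point_z is the distance from the TCP to the grasp point, in m); z points along the fingers, y is the line along which they close (so a half turn about z gives the same grasp; the last joint's range is limited). The gripper opens to 85 mm and grips with 20 to 120 N. Pads are 22 mm wide; open, the fingers measure 114 mm over their backs; the gripper's body (76 mm by 85 mm) begins 54 mm behind the grasp point. The pads swing forward as they close: fully open they stand 13 mm farther back than shut.
Start: joints at [62.888, 15.837, -1.513, 72.651, 0, 84.076], TCP at [0.226, 0.583, 0.231] pointing down, gripper open.
Joint ranges: [-178.77, 178.77], [-48.84, 107.48], [-61.69, 71.31], [-111.58, 123.2], [-90, 87.43], [-180, 180]. Speed limits (degrees/s): [147.25, 147.25, 180, 180, 180, 180].

INTERFACE

Orientations are given as [roll, pitch, yaw] about the fixed x, y, z axes, in that order (R = Rz(yaw) Ry(pitch) Rx(roll)).
In Python, from workcell import r gives the robot as it stands. The module is installed in compiled form; this text tells all that it offers.
- The arm moves only by the tool arm_command, never from a script. Its argument "commands" is one flat list of numbers, 4 for each row, row after row: the shift along the tool's x, y, z in units of 0.04 m (1.0 is 0.04 m), then the turn about the tool's z in units of 0.12 rad (1.0 is 0.12 rad). In form: [dx, dy, dz, turn, dx, dy, dz, turn, ...]. A call has 1 to 10 rows; each row shifts and turns the commanded pose from where the row before left it, along the tool's axes as they then stand; what a row does not reach is not made up. A row lasts 1/12 s, in which the tool goes at most 41.7 mm and 7.16 degrees, less where a joint would pass 70% of its speed; a pose out of reach is approached as far as the arm can. A call with a number of a shift or a turn outside -1 to 1 is refused whole. A call with a gripper value outside its range is refused whole. "fingers" is the finger opening in mm, from 0 to 85.4, set as the call begins (left out, the last holds). The fingers move at their own pace and stop on an object; "newtons" is the grip in N (left out, the last holds). Time passes only in rows, so rows that do not move let the fingers close. It gives the time, the measured TCP pose, the force, the opening and the grip force at its end, in the units of the state.
- r.state(): the state, without advancing time (a new reading comes with each control period).
- r.snapshot(name): name is "scene" or "top" or "wrist"; returns a dict with "pixels" (480x640x3 uint8, red, green, blue), "z_map" (480x640 float32, m along the optical axis (not along the pixel's ray), 0 where there is no reading), "camera_matrix" (3x3 intrinsics, pixels), "cam_to_world" (4x4, takes a point from camera to world coordinates); the wrist camera has in their place "hand_eye" (4x4, takes a point from camera to tool coordinates, whose origin is the TCP and whose axes are the flange's). Camera axes: x right, y down, z forward; pixel columns grow to the right and rows downward; lengths in m; the calibration is good to about 2 mm. A picture is of the moment at which its call begins: read the wrist's pose just before it.
- r.sign_off(): hands the job in; it is judged then, once.
Trained networks look in the newest picture that a camera, given by its name, has taken for a name from the list of things; names that differ only in an ending like _2 or _b are one class to them, and where a whole thing is asked for, a point or a joint stands for the part that bears it (a point fixed in the world has none). Each returns a list of dicts, best first, with "conf" (0 to 1); they miss things now and then, are a little off and sometimes report something else, mostly with a low value. They report only what shows in the picture. A call takes as long as a camera call. They do not tell look-alikes from the thing itself.
- r.cut_out(camera, target): "pixels" (480x640 bool, what is visible of it) and "centre" ([column, row] in pixels, amid what is visible of it).
The state is a dict: "time_s": time; "joint_pos": joint angles; "dq": joint speeds; "effort": joint torques, N m; "position": TCP position; "eef_rot": TCP orientation; "force": force on the tool from outside, world axes, zero at the start; "wrist_torque": the same for the moment, N m; "finger_gap": finger opening in m; "grasp_force": force on a finger pad.
Only numpy, scipy, OpenCV 4.12 (cv2) and the standard library are available. Lean on these libraries where they do the work, as an engineer would, in place of code of your own. Each camera call takes 0.05 s, during which the arm holds its last target. There are 200 camera calls.

## Working session

There is one attempt and no reset: what is moved stays moved. The work goes in short steps, Python scripts to look and compute and a tool call to move; the robot and the scene stay as the last step left them, time stands still between calls to the robot, and variables do not carry over. Pictures are saved under pics/ and viewed, at most 10 in all, crops included, and the job is handed in when it is done.

Besides the shell and the picture viewer there is one more tool, called by a JSON object that holds its "api" and its "payload", one argument or row to a line. arm_command: Moves the arm, as the interface text tells. Its arguments: {"type":"object","properties":{"commands":{"type":"array","items":{"type":"number","minimum":-1,"maximum":1}},"fingers":{"type":"number"},"newtons":{"type":"number"}},"required":["commands"]}

```bash
mkdir -p pics; cat > h.py <<'E'
import numpy as np, cv2
from workcell import r
def snap(n,save=None):
    s=r.snapshot(n)
    if save: cv2.imwrite('pics/'+save,s['pixels'][:,:,::-1])
    return s
def cloud(s,T=None):
    K=s['camera_matrix'];z=s['z_map'];v,u=np.mgrid[:480,:640]
    P=np.stack([(u-K[0,2])/K[0,0]*z,(v-K[1,2])/K[1,1]*z,z],-1)
    T=s['cam_to_world'] if T is None else T
    W=P@T[:3,:3].T+T[:3,3]; W[z==0]=np.nan
    return W
E
python3 - <<'E'
from h import *
for n in ['scene','top']:
    s=snap(n,n+'0.png');W=cloud(s);np.save(n+'.npy',W)
    print(n,s['cam_to_world'][:3,3])
    for t in ['case','lid','lid_handle','catch','carton','brush','shoe','tin','jar','hammer']:
        for d in r.cut_out(n,t)[:3]:
            m=d['pixels'];p=np.nanmedian(W[m],0);print(t,round(d['conf'],2),np.round(d['centre']),m.sum(),p.round(3),np.nanpercentile(W[m][:,2],97).round(3))
st=r.state();print(st['eef_rot'],st['position'],st['force'])
E
```

```text
scene [1.31401761 0.37605206 1.06452634]
case 0.96 [321. 259.] 14784 [ 0.549 -0.016  0.075] 0.264
case 0.49 [396. 258.] 74 [0.487 0.182 0.087] 0.096
lid 0.76 [301. 213.] 6704 [ 0.523 -0.077  0.179] 0.301
lid_handle 0.93 [301. 212.] 6621 [ 0.524 -0.077  0.181] 0.301
lid_handle 0.49 [225. 210.] 602 [ 0.488 -0.365  0.06 ] 0.088
catch 0.49 [392. 259.] 136 [0.484 0.176 0.087] 0.097
catch 0.3 [323. 255.] 14773 [ 0.55  -0.016  0.075] 0.264
carton 0.62 [345. 256.] 754 [0.515 0.055 0.087] 0.111
carton 0.41 [268. 193.] 52 [ 0.416 -0.258  0.1  ] 0.264
brush 0.84 [434. 294.] 772 [0.507 0.311 0.026] 0.033
shoe 0.75 [454. 366.] 3376 [0.715 0.42  0.017] 0.102
shoe 0.73 [224. 210.] 640 [ 0.488 -0.366  0.058] 0.088
tin 0.61 [479. 265.] 687 [0.339 0.402 0.028] 0.032
jar 0.6 [227. 209.] 607 [ 0.487 -0.366  0.059] 0.088
hammer 0.96 [190. 241.] 639 [ 0.619 -0.411  0.023] 0.028
hammer 0.18 [303. 214.] 6748 [ 0.522 -0.077  0.179] 0.301
top [ 0.44564606 -0.00288477  1.14085956]
case 0.85 [311. 220.] 16559 [0.55  0.017 0.07 ] 0.282
lid 0.64 [354. 234.] 5719 [ 0.508 -0.081  0.205] 0.309
lid_handle 0.83 [352. 
[... 169 characters left out ...]
] 752 [ 0.425 -0.231  0.1  ] 0.105
carton 0.39 [492. 214.] 1283 [ 0.583 -0.436  0.025] 0.03
brush 0.76 [191. 242.] 1195 [0.5   0.31  0.027] 0.034
shoe 0.75 [144. 163.] 4065 [0.696 0.425 0.016] 0.103
tin 0.64 [151. 314.] 1053 [0.324 0.397 0.03 ] 0.034
tin 0.57 [353. 234.] 5800 [ 0.508 -0.081  0.205] 0.309
tin 0.49 [311. 221.] 16904 [0.549 0.016 0.07 ] 0.304
jar 0.71 [475. 259.] 830 [ 0.47  -0.368  0.085] 0.09
jar 0.39 [310. 222.] 16777 [0.55  0.016 0.07 ] 0.303
hammer 0.76 [491. 215.] 1357 [ 0.58  -0.439  0.025] 0.03
hammer 0.45 [310. 220.] 16941 [0.549 0.015 0.07 ] 0.304
[ 1.79997991e+02 -5.28017585e-04  1.58809990e+02] [0.22591555 0.58274049 0.23133577] [-0.90675385 -0.13294149 -0.2564976 ]
```

```bash
python3 - <<'E'
import cv2,numpy as np
a=cv2.imread('pics/top0.png')[120:360,100:520];b=cv2.imread('pics/scene0.png')[150:420,150:550]
a=cv2.resize(a,(0,0),fx=1.9,fy=1.9);cv2.imwrite('pics/topc.png',a)
b=cv2.resize(b,(0,0),fx=2,fy=2);cv2.imwrite('pics/scc.png',b)
E
```

```text
(no output)
```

View pics/topc.png

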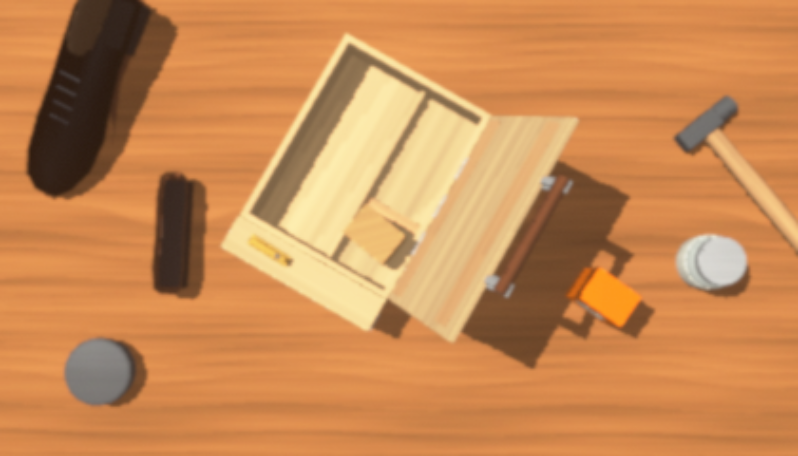

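View pics/scc.png

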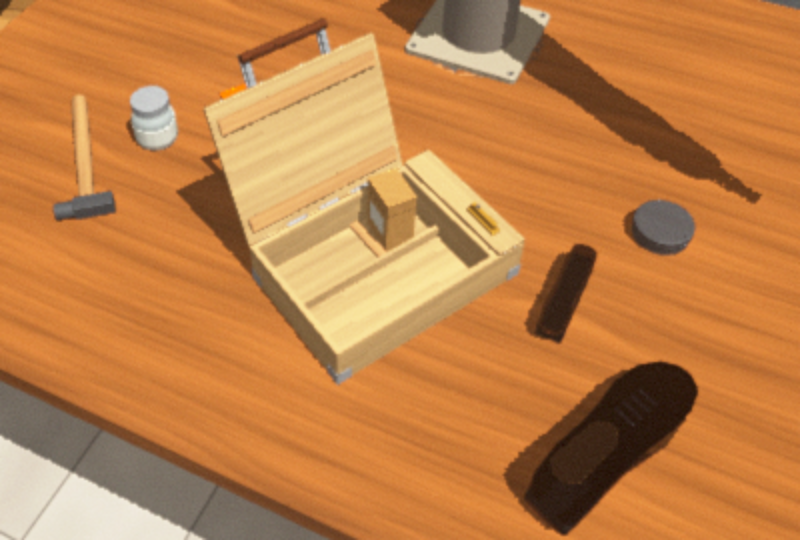

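Top view: cardboard carton is at (301,242), the orange look-alike carton stands outside the case at (418,275). The catch is at (241,252), brush at (191,242), and the lid leans open with its bar around (380,240). I choose the cardboard one, and will check it in a close crop while fitting the case pose.

```bash
cat > fit.py <<'E'
from h import *
from scipy.optimize import minimize_scalar
P=[]
s={n:snap(n) for n in ['top','scene']}
W={n:cloud(s[n]) for n in s}
M=lambda n,t:[d for d in r.cut_out(n,t)][0]['pixels']
for n in s:
    m=M(n,'case'); w=W[n]; k=m&(w[...,2]>.062)&(w[...,2]<.084); q=w[k]
    bench=w[(np.abs(w[...,2])<.02)]; print(n,'bench z',np.median(bench[:,2]))
    # keep front half + deck only: rotate
    def ext(a):
        c,si=np.cos(a),np.sin(a);X=q[:,0]*c+q[:,1]*si;Y=-q[:,0]*si+q[:,1]*c
        return np.percentile(X,.5),np.percentile(X,99.5),np.percentile(Y,.5),np.percentile(Y,99.5),X,Y
    best=min(np.radians(np.arange(-40,-20,.25)),key=lambda a:-(lambda h:(h**2).sum())(np.histogram(ext(a)[5],np.arange(-1,1,.002))[0].astype(float)))
    e=ext(best);print(n,np.degrees(best),np.round(e[:4],4),e[1]-e[0],e[3]-e[2])
    c,si=np.cos(best),np.sin(best);X=(e[0]+e[1])/2;Y=e[3]-.105
    print(' centre',X*c-Y*si,X*si+Y*c)
    for t,lo,hi in [('brush',.012,.07),('carton',.095,.12),('catch',.081,.105)]:
        m=M(n,t)&(w[...,2]>lo)&(w[...,2]<hi);p=w[m][:,:3]
        if len(p)<5: continue
        b=cv2.minAreaRect(p[:,:2].astype(np.float32)*1000)
        ev=np.linalg.svd(p[:,:2]-p[:,:2].mean(0),full_matrices=False)[2][0]
        print(n,t,np.round(b[0],1),np.round(b[1],1),round(b[2],1),'z',np.percentile(p[:,2],[5,50,95]).round(3),'axis',np.degrees(np.arctan2(ev[1],ev[0])).round(1))
    m=w[...,2]>.29; p=w[m]; p=p[(p[:,0]>.35)&(p[:,0]<.65)&(abs(p[:,1]+.17)<.2)&(p[:,2]<.33)]
    if len(p): print(n,'handle',p.mean(0).round(4),p.max(0).round(3),p.min(0).round(3))
E
python3 fit.py; python3 - <<'E'
import cv2
a=cv2.imread('pics/top0.png')[200:300,160:340];cv2.imwrite('pics/crop1.png',cv2.resize(a,(0,0),fx=4.4,fy=4.4,interpolation=cv2.INTER_CUBIC))
E
```

```text
top bench z 0.001628282127179581
top -29.25 [0.307  0.615  0.2311 0.4419] 0.3079973099530334 0.21075453112749995
 centre 0.5668281145422109 0.06866071326340303
top brush [502.  310.2] [ 40.1 156.1] 87.8 z [0.021 0.027 0.033] axis 178.0
top carton [499.2  45.4] [62. 44.] 51.4 z [0.106 0.109 0.113] axis -130.5
top catch [532.  -40.4] [ 12.8 259.6] 60.6 z [0.09  0.099 0.105] axis 150.9
top handle [ 0.489  -0.1171  0.3073] [ 0.547 -0.081  0.313] [ 0.43  -0.156  0.291]
scene bench z 0.00012981052231597623
scene -29.000000000000004 [0.3088 0.6187 0.2247 0.4439] 0.30990847703843405 0.21916656579468877
 centre 0.5698629047221522 0.07155955581224449
scene brush [501.5 311.8] [ 38.3 157.3] 87.3 z [0.021 0.026 0.032] axis -1.8
scene carton [501.3  46.8] [65.8 46.2] 52.3 z [0.099 0.107 0.111] axis -128.9Traceback (most recent call last):
  File "fit.py", line 19, in <module>
    m=M(n,t)&(w[...,2]>lo)&(w[...,2]<hi);p=w[m][:,:3]
      ~^^^^^
  File "fit.py", line 6, in <lambda>
    M=lambda n,t:[d for d in r.cut_out(n,t)][0]['pixels']
                 ~~~~~~~~~~~~~~~~~~~~~~~~~~~^^^
IndexError: list index out of range
```

View pics/crop1.png

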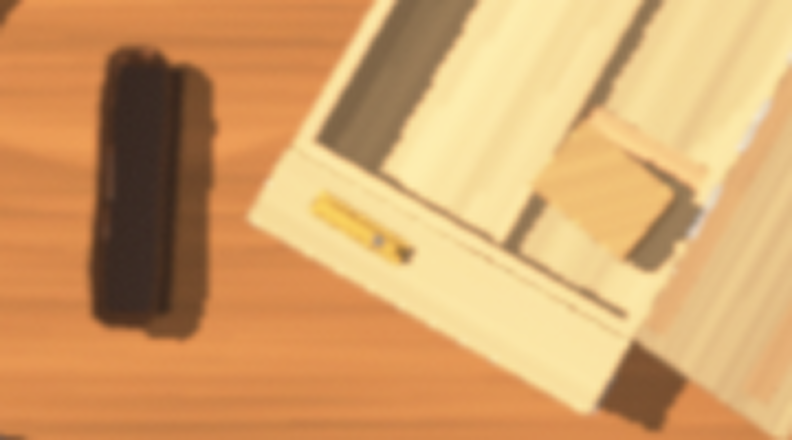

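The crop shows the cardboard carton (600,180 in the crop) on the near side of the batten, slightly skewed. The brush is at left and the brass catch is on the deck with its pivot at (378,240). The choice holds. I move to a view above the brush and catch.

{"api": "arm_command", "payload": {
  "commands": [0,0,0,0.575,0,0,0,0.575],
  "fingers": 0,
  "newtons": 20
}}

```text
time_s: 1.77
position: [0.2259, 0.5827, 0.2313]
eef_rot: [180.0, -0.0, 150.7]
force: [0.1, 0.4, -0.2]
finger_gap: 0.0638
grasp_force: 0.0
```

{"api": "arm_command", "payload": {
  "commands": [-0.85,-0.42,-0.17,0,-0.85,-0.42,-0.17,0,-0.85,-0.42,-0.17,0,-0.85,-0.42,-0.17,0,-0.85,-0.42,-0.17,0,-0.85,-0.42,-0.17,0,-0.85,-0.42,-0.17,0,-0.85,-0.42,-0.17,0,-0.85,-0.42,-0.17,0,-0.85,-0.42,-0.17,0]
}}

```text
time_s: 2.6
position: [0.442, 0.269, 0.2999]
eef_rot: [180.0, 0.0, 150.9]
force: [0.4, 0.2, -0.9]
finger_gap: 0.0001
grasp_force: 0.0
```

{"api": "arm_command", "payload": {
  "commands": [0,0,0,0,0,0,0,0]
}}

```text
time_s: 2.77
position: [0.4426, 0.2693, 0.2999]
eef_rot: [179.9, 0.0, 150.7]
force: [0.2, -0.5, -0.3]
finger_gap: 0.0
grasp_force: 0.0
```

```bash
cat >> h.py <<'E'
from scipy.spatial.transform import Rotation as Ro
C0=np.array([.5685,.070]);CY=-29.2
def w2c(p): 
    a=np.radians(CY);d=np.asarray(p)[...,:2]-C0
    return np.stack([d[...,0]*np.cos(a)+d[...,1]*np.sin(a),-d[...,0]*np.sin(a)+d[...,1]*np.cos(a)],-1)
def c2w(p):
    a=np.radians(CY);return C0+np.array([p[0]*np.cos(a)-p[1]*np.sin(a),p[0]*np.sin(a)+p[1]*np.cos(a)])
def toolT():
    st=r.state();T=np.eye(4);T[:3,:3]=Ro.from_euler('xyz',st['eef_rot'],degrees=True).as_matrix();T[:3,3]=st['position'];return T
def wrist(save=None):
    T=toolT();s=snap('wrist',save);return s,cloud(s,T@s['hand_eye'])
def units(x,y,z):
    st=r.state();T=toolT();d=np.array([x,y,z])-T[:3,3];u=T[:3,:3].T@d/.04
    print('at',np.round(st['position'],4),'yaw',round(st['eef_rot'][2],2),'-> units',u.round(2),'norm',np.linalg.norm(u).round(2))
E
python3 - <<'E'
from h import *
s,w=wrist('w1.png')
st=r.state();print(st['position'],st['eef_rot'],st['joint_pos'],st['force'])
for t in ['brush','catch','case','carton']:
    for d in r.cut_out('wrist',t)[:2]:
        q=w[d['pixels']];q=q[np.isfinite(q[:,0])]
        b=cv2.minAreaRect(q[:,:2].astype(np.float32)*1000)
        print(t,d['conf'],np.round(d['centre']),len(q),np.round(b[0],1),np.round(b[1],1),round(b[2],1),np.percentile(q[:,2],[3,25,50,75,97]).round(3))
np.save('w1.npy',w)
E
```

```text
[0.44162243 0.2701535  0.2994644 ] [ 1.79971170e+02 -1.83323280e-02  1.50788193e+02] [ 2.42802292e+01  3.19895932e+00 -8.37198104e+00  7.84167938e+01
  3.18867188e-02  5.34920439e+01] [ 0.25486985 -0.59446902 -0.00399374]
brush 0.67 [374. 218.] 4944 [508.8 310.3] [ 44.6 173.5] 88.9 [0.024 0.025 0.026 0.027 0.033]
brush 0.27 [137. 305.] 29780 [488.7  57.9] [234.8 433.4] 9.7 [0.007 0.065 0.078 0.115 0.166]
catch 0.63 [252. 279.] 837 [475.6 175.6] [55.5 14.1] 54.6 [0.082 0.085 0.091 0.095 0.096]
case 0.57 [139. 307.] 29910 [516.   84.7] [325.2 264.9] 81.9 [0.007 0.064 0.078 0.115 0.166]
carton 0.77 [159. 336.] 4750 [457.8 108.5] [ 72.9 279.6] 32.0 [0.016 0.052 0.087 0.108 0.109]
```

View pics/w1.png

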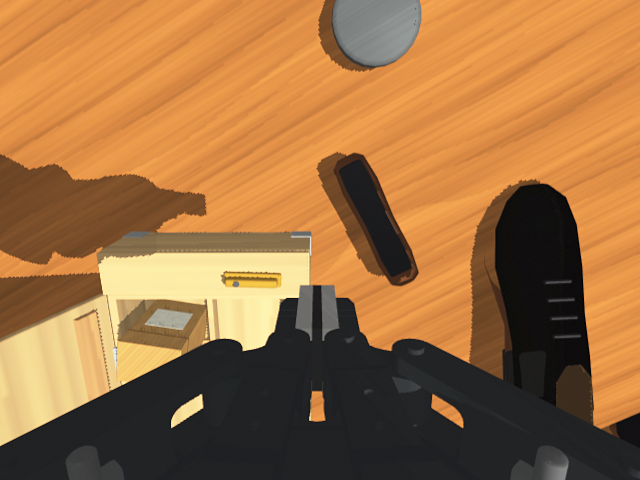

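The wrist view shows the brush at (376,218) and the catch at (252,279) with its rivet at (236,284), long arm pointing to the case's front. The carton is at lower left. The brush's black surface reads a low depth, so I check that and compute the approach to the carton.

```bash
python3 - <<'E'
from h import *
w=np.load('w1.npy')
for p in [(540,230),(375,215),(345,155),(403,283),(385,195),(362,240)]: print(p,w[p[1],p[0]].round(3))
T=toolT();s=r.snapshot('wrist');H=T@s['hand_eye'];K=s['camera_matrix']
def ray(u,v,z):
    d=H[:3,:3]@np.array([(u-K[0,2])/K[0,0],(v-K[1,2])/K[1,1],1]);return (H[:3,3]+d*(z-H[2,3])/d[2]).round(4)
print('cam',H[:3,3].round(3))
for z in (.025,.045): print(z,ray(376,218,z),ray(350,156,z),ray(403,282,z))
print('pivot',ray(236,284,.0895))
d=r.cut_out('wrist','carton')[0];q=w[d['pixels']&(w[...,2]>.1)]
b=cv2.minAreaRect(q[:,:2].astype(np.float32)*1000);print('carton',b, w2c(np.array(b[0])/1000))
print('catch c',w2c(np.array([.4675,.1642])))
a=c2w((-.105,-.055));print(a)
units(a[0],a[1],.22)
E
```

```text
(540, 230) [0.609 0.472 0.004]
(375, 215) [0.493 0.312 0.026]
(345, 155) [0.423 0.314 0.   ]
(403, 283) [0.578 0.304 0.032]
(385, 195) [0.485 0.333 0.001]
(362, 240) [0.52  0.285 0.001]
cam [0.378 0.304 0.441]
0.025 [0.4937 0.3136 0.025 ] [0.4208 0.3195 0.025 ] [0.5762 0.307  0.025 ]
0.045 [0.4882 0.3131 0.045 ] [0.4188 0.3188 0.045 ] [0.5667 0.3069 0.045 ]
pivot [0.4689 0.1634 0.0895]
carton ((465.2773132324219, 130.02432250976562), (53.12881851196289, 250.03826904296875), 13.838363647460938) [-0.11938881  0.00203837]
catch c [-0.13412151  0.03295543]
[0.4500109  0.07321455]
at [0.4405 0.2715 0.299 ] yaw 151.02 -> units [-2.61 -4.22  1.98] norm 5.34
```

{"api": "arm_command", "payload": {
  "commands": [-0.435,-0.7,0.33,0,-0.435,-0.7,0.33,0,-0.435,-0.7,0.33,0,-0.435,-0.7,0.33,0,-0.435,-0.7,0.33,0,-0.435,-0.7,0.33,0,0,0,0,0,0,0,0,0]
}}

```text
time_s: 3.78
position: [0.4499, 0.0723, 0.2192]
eef_rot: [-180.0, -0.1, 150.8]
force: [1.1, 0.9, -0.9]
finger_gap: 0.0003
grasp_force: 0.0
```

```bash
python3 - <<'E'
from h import *
s,w=wrist('w2.png')
for t in ['carton']:
    for d in r.cut_out('wrist',t)[:2]:
        m=d['pixels']&(w[...,2]>.1)&(w[...,2]<.115);q=w[m]
        b=cv2.minAreaRect(q[:,:2].astype(np.float32)*1000)
        print(t,d['conf'],np.round(d['centre']),len(q),b,w2c(np.array(b[0])/1000),w2c(cv2.boxPoints(b)/1000).round(3))
s=snap('top');W=cloud(s);d=r.cut_out('top','carton')[0];m=d['pixels']&(W[...,2]>.1)
b=cv2.minAreaRect(W[m][:,:2].astype(np.float32)*1000);print(d['conf'],b,w2c(cv2.boxPoints(b)/1000).round(3))
units(*c2w((-.105,-.055)),.09)
E
```

```text
carton 0.71 [321. 272.] 1836 ((495.4486389160156, 46.75377655029297), (62.12742233276367, 41.96353530883789), 51.208030700683594) [-0.05242725 -0.05593095] [[-0.078 -0.083]
 [-0.037 -0.09 ]
 [-0.027 -0.029]
 [-0.068 -0.022]]
0.92 ((497.60260009765625, 44.4085807800293), (58.6872444152832, 44.394832611083984), 51.942256927490234) [[-0.076 -0.083]
 [-0.032 -0.089]
 [-0.023 -0.031]
 [-0.067 -0.025]]
at [0.4513 0.0742 0.2208] yaw 151.03 -> units [ 0.02 -0.04  3.27] norm 3.27
```

{"api": "arm_command", "payload": {
  "commands": [0,0,0.82,0,0,0,0.82,0,0,0,0.82,0,0,0,0.81,0,0,0,0,0,-0.12,0,0,0,-0.12,0,0,0,-0.12,0,0,0,-0.12,0,0,0]
}}

```text
time_s: 4.73
position: [0.4706, 0.0637, 0.0918]
eef_rot: [179.9, 0.2, 150.9]
force: [-1.7, 0.7, 0.9]
finger_gap: 0.0004
grasp_force: 0.5
```

{"api": "arm_command", "payload": {
  "commands": [-0.1,0,0,0,-0.1,0,0,0,-0.1,0,0,0,-0.1,0,0,0,-0.1,0,0,0,-0.1,0,0,0,-0.1,0,0,0,-0.1,0,0,0,-0.1,0,0,0]
}}

```text
time_s: 5.48
position: [0.4995, 0.046, 0.0892]
eef_rot: [-180.0, 0.0, 150.9]
force: [-0.2, 0.1, -0.2]
finger_gap: 0.0002
grasp_force: 0.0
```

```bash
cat > car.py <<'E'
from h import *
s=snap('top');W=cloud(s)
for d in r.cut_out('top','carton')[:2]:
    m=d['pixels'];q=W[m];c=w2c(q);print(d['conf'],np.round(d['centre']),m.sum(),'x',np.nanpercentile(c[:,0],[2,98]).round(3),'y',np.nanpercentile(c[:,1],[2,98]).round(3),'z',np.nanpercentile(q[:,2],[2,50,98]).round(3))
st=r.state();print(st['force'].round(1) if hasattr(st['force'],'round') else st['force'],w2c(st['position']),st['position'])
E
python3 car.py
```

```text
0.86 [415. 275.] 754 x [0.002 0.058] y [-0.368 -0.307] z [0.002 0.1   0.105]
[-0.  -0.5 -0.1] [-0.04798444 -0.05447624] [0.50003656 0.04585616 0.0894145 ]
```

```bash
python3 - <<'E'
from h import *
s=snap('scene');W=cloud(s);c=w2c(W)
for d in r.cut_out('scene','carton')[:2]:
    m=d['pixels'];q=W[m];cc=c[m];print(d['conf'],np.round(d['centre']),m.sum(),'x',np.nanpercentile(cc[:,0],[2,98]).round(3),'y',np.nanpercentile(cc[:,1],[2,98]).round(3),'z',np.nanpercentile(q[:,2],[2,50,98]).round(3))
cv2.imwrite('pics/s2.png',cv2.resize(s['pixels'][180:330,240:440,::-1],(0,0),fx=3.5,fy=3.5))
E
```

```text
0.65 [336. 258.] 582 x [-0.048  0.022] y [-0.086 -0.024] z [0.029 0.097 0.116]
0.34 [454. 370.] 3459 x [-0.207  0.063] y [0.319 0.413] z [0.    0.017 0.103]
```

View pics/s2.png

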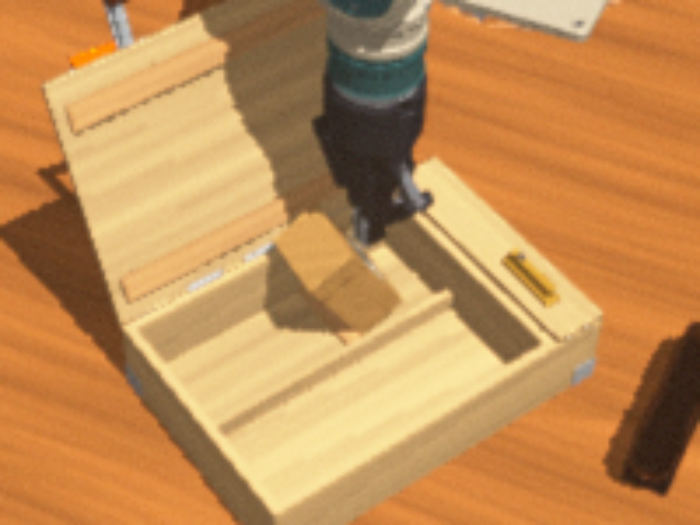

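The carton, at (335,270) in the crop, leans about 20° over the batten and is close to its balance point. I keep pushing slowly and follow it through.

{"api": "arm_command", "payload": {
  "commands": [-0.08,0,0,0,-0.08,0,0,0,-0.08,0,0,0,-0.08,0,0,0,-0.08,0,0,0,-0.08,0,0,0,0,0,0,0,0,0,0,0,0,0,0,0,0,0,0,0]
}}

```text
time_s: 6.52
position: [0.5156, 0.0369, 0.0892]
eef_rot: [-180.0, -0.0, 150.9]
force: [-0.4, -0.5, 0.3]
finger_gap: -0.0001
grasp_force: 0.0
```

```bash
python3 - <<'E'
from h import *
s=snap('scene');W=cloud(s);c=w2c(W)
for d in r.cut_out('scene','carton')[:1]:
    m=d['pixels'];q=W[m];cc=c[m];print(d['conf'],np.round(d['centre']),m.sum(),'x',np.nanpercentile(cc[:,0],[2,98]).round(3),'y',np.nanpercentile(cc[:,1],[2,98]).round(3),'z',np.nanpercentile(q[:,2],[2,50,98]).round(3))
E
```

```text
0.83 [322. 272.] 991 x [-0.023  0.074] y [-0.089 -0.026] z [0.015 0.054 0.061]
```

The carton now lies down in the bay, top about 54–60 mm above the bench. Next the brush.

{"api": "arm_command", "payload": {
  "commands": [0.1,0,-0.92,0,0,0,-0.92,0,0,0,-0.92,0],
  "fingers": 60
}}

```text
time_s: 6.87
position: [0.511, 0.039, 0.2002]
eef_rot: [-179.9, -0.1, 150.9]
force: [2.0, -0.2, 0.8]
finger_gap: 0.0355
grasp_force: 0.0
```

{"api": "arm_command", "payload": {
  "commands": [0.27,0.83,0,0,0.27,0.83,0,0,0.27,0.83,0,0,0.27,0.83,0,0,0.27,0.83,0,0,0.27,0.83,0,0,0.27,0.83,0,0,0.27,0.83,0,0]
}}

```text
time_s: 7.53
position: [0.5658, 0.3147, 0.1996]
eef_rot: [-180.0, -0.0, 150.9]
force: [0.9, -0.1, 0.2]
finger_gap: 0.0599
grasp_force: 0.0
```

{"api": "arm_command", "payload": {
  "commands": [0,0,0,-0.96,0,0,0,-0.96,0,0,0,-0.96,0,0,0,-0.96,0,0,0,0,0,0,0,0]
}}

```text
time_s: 8.03
position: [0.5658, 0.3129, 0.1996]
eef_rot: [-180.0, -0.0, 177.1]
force: [-0.8, -1.1, -0.6]
finger_gap: 0.0601
grasp_force: 0.0
```

```bash
python3 car.py; cat > br.py <<'E'
from h import *
s,w=wrist('w3.png');T=toolT();H=T@s['hand_eye'];K=s['camera_matrix']
for d in r.cut_out('wrist','brush')[:2]:
    m=d['pixels'];b=cv2.minAreaRect(np.argwhere(m)[:,::-1].astype(np.float32));print(d['conf'],np.round(d['centre']),m.sum(),b)
    q=w[m];print(np.nanpercentile(q[:,2],[2,25,50,75,98]).round(3))
    for z in (.025,.035,.045):
        uv=np.argwhere(m)[:,::-1];D=np.c_[(uv[:,0]-K[0,2])/K[0,0],(uv[:,1]-K[1,2])/K[1,1],np.ones(len(uv))]@H[:3,:3].T
        P=H[:3,3]+D*((z-H[2,3])/D[:,2])[:,None];b=cv2.minAreaRect(P[:,:2].astype(np.float32)*1000);print(z,np.round(b[0],1),np.round(b[1],1),round(b[2],1))
E
python3 br.py; python3 - <<'E'
from h import *
units(.5,.312,.15)
E
```

```text
0.78 [315. 220.] 1090 x [-0.027  0.07 ] y [-0.09  -0.031] z [0.032 0.058 0.064]
0.59 [416. 276.] 741 x [0.002 0.049] y [-0.37  -0.307] z [0.011 0.1   0.105]
[0.3 0.3 0.4] [-0.1207005   0.21070229] [0.56593101 0.31281159 0.19965962]
0.76 [311. 122.] 10328 ((309.4999694824219, 126.49998474121094), (214.99996948242188, 52.99999237060547), 90.0)
[0.024 0.026 0.026 0.027 0.034]
0.025 [500.8 309.1] [ 40.8 163.1] 88.0
0.035 [500.6 309.3] [ 39.5 157.9] 88.0
0.045 [500.4 309.5] [ 38.2 152.8] 88.0
at [0.566  0.3128 0.1997] yaw 177.22 -> units [ 1.65 -0.1   1.24] norm 2.07
```

{"api": "arm_command", "payload": {
  "commands": [0.82,-0.08,0,-0.06,0.81,-0.08,0,-0.06,0,0,0.8,0,0,0,0.8,0,0,0,0.8,0,0,0,0.8,0,0,0,0.8,0,0,0,0.6,0]
}}

```text
time_s: 8.9
position: [0.4994, 0.3087, 0.0133]
eef_rot: [-179.9, -0.1, 178.1]
force: [-0.5, -0.5, -0.0]
finger_gap: 0.0602
grasp_force: 0.0
```

{"api": "arm_command", "payload": {
  "commands": [0,0,0,0,0,0,0,0,0,0,0,0,0,0,0,0,0,0,0,0,0,0,0,0],
  "fingers": 20,
  "newtons": 40
}}

```text
time_s: 9.4
position: [0.5018, 0.3099, 0.0173]
eef_rot: [179.9, 0.1, 178.1]
force: [0.1, -0.4, -1.3]
finger_gap: 0.0356
grasp_force: 45.8
```

{"api": "arm_command", "payload": {
  "commands": [0,0,-0.4,0,0,0,-0.8,0,0,0,-0.8,0,0,0,-0.8,0,0,0,-0.8,0,0,0,0,0]
}}

```text
time_s: 9.9
position: [0.5055, 0.3118, 0.1684]
eef_rot: [179.6, 0.7, 178.1]
force: [0.9, 0.2, -0.9]
finger_gap: 0.0355
grasp_force: 46.1
```

```bash
python3 - <<'E'
from h import *
st=r.state();print(st['finger_gap'],st['grasp_force'],st['force'])
b=c2w((.0225,.044));print(b)
units(*b,.16)
E
```

```text
0.03547685216451696 46.11345950514078 [ 0.91527673  0.17146265 -0.87364359]
[0.60960657 0.09743173]
at [0.5055 0.3118 0.1684] yaw 178.13 -> units [-2.77 -5.27  0.21] norm 5.96
```

{"api": "arm_command", "payload": {
  "commands": [0,0,0,0.99,0,0,0,0.99,0,0,0,0.99,0,0,0,0.99]
}}

```text
time_s: 10.23
position: [0.5004, 0.3092, 0.1598]
eef_rot: [180.0, 0.0, 150.6]
force: [-0.3, -0.5, -1.7]
finger_gap: 0.0354
grasp_force: 46.0
```

{"api": "arm_command", "payload": {
  "commands": [-0.7,-0.49,0,0,-0.7,-0.49,0,0,-0.7,-0.49,0,0,-0.7,-0.49,0,0,-0.7,-0.49,0,0,-0.7,-0.49,0,0,-0.68,-0.48,0,0,0,0,0,0,0,0,0,0]
}}

```text
time_s: 10.98
position: [0.6052, 0.0932, 0.1596]
eef_rot: [180.0, 0.0, 150.7]
force: [-1.1, 0.5, -1.1]
finger_gap: 0.035
grasp_force: 46.0
```

```bash
python3 - <<'E'
from h import *
b=c2w((.0225,.044));units(*b,.03)
s=snap('top');W=cloud(s);c=w2c(W)
d=r.cut_out('top','brush')[0];m=d['pixels']&(W[...,2]>.1);
print(d['conf'],m.sum(),np.nanpercentile(c[m],[2,98],axis=0).round(3),np.nanmedian(W[m][:,2]))
E
```

```text
at [0.6052 0.0932 0.1596] yaw 150.72 -> units [-0.04  0.14  3.24] norm 3.24
0.6 283 [[0.052 0.019]
 [0.103 0.053]] 0.17218572304109936
```

{"api": "arm_command", "payload": {
  "commands": [-0.04,0.14,0,0,0,0,0.7,0,0,0,0.7,0,0,0,0.7,0,0,0,0.7,0,0,0,0.3,0,0,0,0.2,0,0,0,0,0,0,0,0,0]
}}

```text
time_s: 11.83
position: [0.6095, 0.0997, 0.0286]
eef_rot: [180.0, 0.1, 151.0]
force: [0.2, -0.8, -1.3]
finger_gap: 0.0353
grasp_force: 46.0
```

{"api": "arm_command", "payload": {
  "commands": [0,0,0.05,0,0,0,0.04,0,0,0,0,0,0,0,0,0]
}}

```text
time_s: 12.17
position: [0.6094, 0.099, 0.025]
eef_rot: [180.0, 0.1, 150.9]
force: [0.3, 0.1, -1.6]
finger_gap: 0.0351
grasp_force: 46.0
```

{"api": "arm_command", "payload": {
  "commands": [0,0,0,0,0,0,0,0,0,0,0,0,0,0,0,0,0,0,0,0],
  "fingers": 54,
  "newtons": 20
}}

```text
time_s: 12.58
position: [0.609, 0.099, 0.0243]
eef_rot: [180.0, 0.0, 150.9]
force: [-0.4, -0.3, 0.3]
finger_gap: 0.0539
grasp_force: 0.0
```

{"api": "arm_command", "payload": {
  "commands": [0,0,-0.3,0,0,0,-0.8,0,0,0,-0.9,0,0,0,-0.9,0,0,0,-0.9,0,0,0,-0.9,0,0,0,0,0]
}}

```text
time_s: 13.17
position: [0.614, 0.0994, 0.2225]
eef_rot: [179.5, 0.8, 150.9]
force: [2.0, 1.0, 1.7]
finger_gap: 0.054
grasp_force: 0.0
```

```bash
python3 - <<'E'
from h import *
for n in ['top','scene']:
    s=snap(n);W=cloud(s);c=w2c(W)
    for t in ['brush','carton']:
        for d in r.cut_out(n,t)[:1]:
            m=d['pixels'];print(n,t,round(d['conf'],2),np.round(d['centre']),m.sum(),'xy',np.nanpercentile(c[m],[2,98],axis=0).round(3).tolist(),np.nanpercentile(W[m][:,2],[2,50,98]).round(3))
    if n=='scene':
        m=(abs(W[...,2]-.302)<.012)&(W[...,0]<.6)&(W[...,0]>.4)&(abs(W[...,1]+.11)<.1);p=W[m]
        print('bar scene',len(p),p.mean(0).round(4),w2c(p).min(0),w2c(p).max(0))
    else:
        m=(W[...,2]>.295)&(W[...,2]<.32)&(abs(c[...,0]-.0235)<.045)&(abs(c[...,1]+.1975)<.03);p=W[m];cc=w2c(p)
        print('bar top',len(p),np.median(cc,0),np.percentile(cc[:,1],[3,97]),np.median(p[:,2]),w2c(p[:,:2]).max(0))
np.set_printoptions(suppress=True)
units(*c2w((.0235,-.1975)),.36)
E
```

```text
top brush 0.74 [284. 197.] 393 xy [[-0.011, 0.026], [0.102, 0.06]] [0.024 0.035 0.041]
top carton 0.88 [316. 220.] 1168 xy [[-0.028, -0.091], [0.073, -0.03]] [0.009 0.058 0.064]
bar top 372 [ 0.02329216 -0.20175705] [-0.20865531 -0.19556301] 0.3076563224253704 [ 0.06846743 -0.19519288]
scene brush 0.9 [347. 295.] 945 xy [[-0.051, 0.026], [0.096, 0.065]] [0.012 0.034 0.044]
scene carton 0.37 [265. 196.] 48 xy [[-0.032, -0.474], [0.111, -0.187]] [-0.     0.1    0.263]
bar scene 281 [ 0.4956 -0.1154  0.3034] [-0.04160947 -0.21055423] [ 0.08874149 -0.19056138]
at [0.6073 0.0989 0.2102] yaw 150.91 -> units [-0.07 -6.05 -3.73] norm 7.11
```

{"api": "arm_command", "payload": {
  "commands": [0,0,-0.93,0,0,0,-0.93,0,0,0,-0.93,0,0,0,-0.93,0]
}}

```text
time_s: 13.8
position: [0.6076, 0.099, 0.3601]
eef_rot: [-179.9, -0.2, 150.9]
force: [0.9, 0.3, -0.2]
finger_gap: 0.0538
grasp_force: 0.0
```

{"api": "arm_command", "payload": {
  "commands": [0,-0.87,0,0,0,-0.87,0,0,0,-0.87,0,0,0,-0.87,0,0,0,-0.87,0,0,0,-0.87,0,0,0,-0.86,0,0,0,0,0,0]
}}

```text
time_s: 14.47
position: [0.4874, -0.1172, 0.3592]
eef_rot: [-179.8, -0.2, 150.6]
force: [-0.2, 0.6, 0.1]
finger_gap: 0.0541
grasp_force: 0.0
```

```bash
python3 - <<'E'
from h import *
st=r.state();print(w2c(st['position']),st['eef_rot'],st['joint_pos'])
s,w=wrist('w4.png');c=w2c(w)
m=(w[...,2]>.29)&(w[...,2]<.315)&(abs(c[...,1]+.199)<.02);p=c[m];print(m.sum(), np.nanpercentile(p,[2,50,98],axis=0) if m.sum() else '',np.median(w[m],0))
for t in ['lid_handle','lid','carton']:
  for d in r.cut_out('wrist',t)[:1]: q=w[d['pixels']]; print(t,d['conf'],np.round(d['centre']),len(q),np.nanpercentile(q[:,2],[2,50,98]),np.nanpercentile(w2c(q),[2,98],axis=0).round(3).tolist())
units(*c2w((.0235,-.199)),.281)
E
```

```text
[ 0.0205283  -0.20300227] [-179.81991099   -0.20258898  150.58742498] [-20.8294863    0.96065555  -3.6682709   85.59827064  -0.1478371
   8.58306345]
6063 [[-0.04234243 -0.21137426]
 [ 0.01195707 -0.2040141 ]
 [ 0.08190613 -0.19727043]] [ 0.47950328 -0.11364117  0.30648201]
lid_handle 0.97 [358. 206.] 28392 [0.10599951 0.24846533 0.30789248] [[-0.105, -0.21], [0.137, -0.116]]
lid 0.87 [357. 208.] 29440 [0.09542283 0.24849199 0.30789329] [[-0.105, -0.21], [0.141, -0.115]]
carton 0.96 [442. 187.] 5016 [0.03912722 0.05671174 0.06095859] [[-0.029, -0.093], [0.069, -0.033]]
at [ 0.4904 -0.113   0.3598] yaw 150.92 -> units [-0.06 -0.03  1.97] norm 1.97
```

View pics/w4.png

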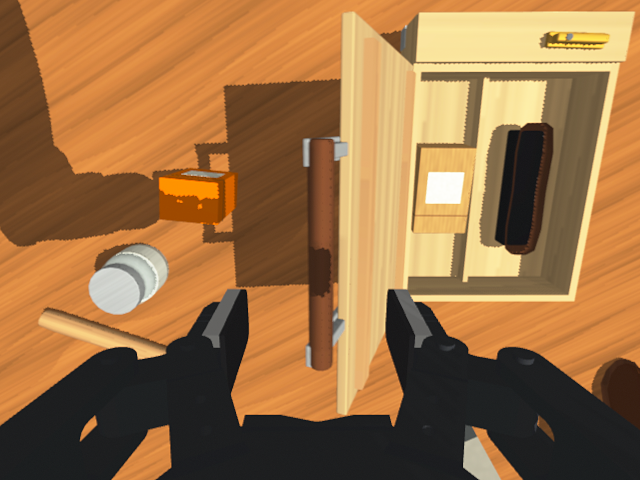

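The picture shows the bar at (320,250) centred between the fingers. The carton lies flat at (444,190) and the brush sits in the front bay at (525,190). I descend and grip.

{"api": "arm_command", "payload": {
  "commands": [0,0,0.7,0,0,0,0.7,0,0,0,0.57,0,0,0,0,0,0,0,0,0]
}}

```text
time_s: 15.08
position: [0.4898, -0.112, 0.2806]
eef_rot: [-180.0, -0.2, 151.0]
force: [-0.0, 0.0, 0.3]
finger_gap: 0.0544
grasp_force: 0.0
```

{"api": "arm_command", "payload": {
  "commands": [0,0,0,0,0,0,0,0,0,0,0,0,0,0,0,0,0,0,0,0,0,0,0,0],
  "fingers": 8,
  "newtons": 25
}}

```text
time_s: 15.58
position: [0.4914, -0.1145, 0.2838]
eef_rot: [-180.0, 0.2, 150.9]
force: [-0.9, -1.5, 5.6]
finger_gap: 0.013
grasp_force: 24.6
```

```bash
python3 - <<'E'
from h import *
P=np.array([r.state()['position'] for _ in range(3)]);st=r.state();print(P,w2c(st['position']),st['force'],st['finger_gap'],st['grasp_force'])
# arc: grasp point rel hinge (y,z), case frame
y0=-.105;th0=1.95;n=36
th=th0-np.arange(n+1)*th0/n
Y=y0+.25*np.cos(th)-0*th;Z=.07+.25*np.sin(th)   # handle centre in mid-plane (z 74 shut: +.004 offset)
Y=y0+.25*np.cos(th)-.004*np.sin(th);Z=.07+.25*np.sin(th)+.004*np.cos(th)
print(Y[0],Z[0],Y[-1],Z[-1])
print((np.c_[np.diff(Y),-np.diff(Z)]/.04).round(3).tolist())
E
```

```text
[[ 0.49136117 -0.114466    0.28384847]
 [ 0.49136117 -0.114466    0.28384847]
 [ 0.49136117 -0.114466    0.28384847]] [ 0.02265733 -0.19865736] [-0.89654099 -1.46907443  5.59405966] 0.012981934578788277 24.641079604625702
-0.20126104669783718 0.30075920542556217 0.14500000000000002 0.07399999999999995
[[0.316, -0.122], [0.322, -0.105], [0.327, -0.087], [0.331, -0.069], [0.335, -0.051], [0.337, -0.033], [0.338, -0.015], [0.339, 0.004], [0.338, 0.022], [0.336, 0.04], [0.333, 0.058], [0.33, 0.076], [0.325, 0.094], [0.32, 0.112], [0.313, 0.129], [0.306, 0.146], [0.297, 0.162], [0.288, 0.178], [0.278, 0.193], [0.267, 0.208], [0.256, 0.222], [0.243, 0.236], [0.23, 0.248], [0.216, 0.26], [0.202, 0.272], [0.187, 0.282], [0.171, 0.292], [0.155, 0.301], [0.139, 0.309], [0.122, 0.316], [0.105, 0.322], [0.087, 0.327], [0.069, 0.331], [0.051, 0.335], [0.033, 0.337], [0.015, 0.338]]
```

{"api": "arm_command", "payload": {
  "commands": [0,0.32,-0.12,0,0,0.32,-0.1,0,0,0.33,-0.09,0,0,0.33,-0.07,0,0,0.33,-0.05,0,0,0,0,0]
}}

```text
time_s: 16.08
position: [0.5245, -0.0549, 0.3003]
eef_rot: [179.9, 0.2, 151.0]
force: [2.7, -2.7, 4.2]
finger_gap: 0.0131
grasp_force: 25.9
```

{"api": "arm_command", "payload": {
  "commands": [0,0.34,-0.03,0,0,0.34,-0.02,0,0,0.34,0,0,0,0.34,0.02,0,0,0.34,0.04,0,0,0.33,0.06,0,0,0.33,0.08,0,0,0.32,0.09,0,0,0.32,0.11,0,0,0,0,0]
}}

```text
time_s: 16.92
position: [0.5824, 0.0505, 0.284]
eef_rot: [179.9, 0.0, 151.0]
force: [5.7, -1.3, -0.4]
finger_gap: 0.013
grasp_force: 25.3
```

```bash
cat > arc.py <<'E'
from h import *
st=r.state();c=w2c(st['position']);g=np.array([c[1]+.105,st['position'][2]+.019-.07]);print('c',c,'r',np.hypot(*g),'th',np.arctan2(g[1],g[0]),'force',np.round(st['force'],1),'case y,x',w2c(np.array(st['force'][:2])+C0).round(1),st['finger_gap'])
E
python3 arc.py
```

```text
c [ 0.02165079 -0.01022919] r 0.2514994167603973 th 1.184432087481386 force [ 5.7 -1.3 -0.4] case y,x [5.6 1.6] 0.01303918008247358
```

{"api": "arm_command", "payload": {
  "commands": [0,0.31,0.13,0,0,0.31,0.15,0,0,0.3,0.16,0,0,0.29,0.18,0,0,0.28,0.19,0,0,0.27,0.21,0,0,0.26,0.22,0,0,0.24,0.24,0,0,0,0,0]
}}

```text
time_s: 17.67
position: [0.6258, 0.1291, 0.2232]
eef_rot: [180.0, -0.0, 151.0]
force: [6.5, -2.4, 0.0]
finger_gap: 0.0126
grasp_force: 24.6
```

```bash
python3 arc.py
```

```text
c [0.02117991 0.07959339] r 0.25240932085831513 th 0.7505328255256549 force [ 6.5 -2.4  0. ] case y,x [6.9 1.1] 0.012628084436110847
```

{"api": "arm_command", "payload": {
  "commands": [0,0.22,0.25,0,0,0.21,0.26,0,0,0.19,0.27,0,0,0.18,0.28,0,0,0.16,0.29,0,0,0.15,0.3,0,0,0.13,0.31,0,0,0,0,0]
}}

```text
time_s: 18.33
position: [0.6491, 0.1722, 0.1443]
eef_rot: [180.0, -0.1, 150.9]
force: [5.4, -0.2, -1.3]
finger_gap: 0.013
grasp_force: 24.7
```

```bash
python3 arc.py
```

```text
c [0.02054858 0.12852564] r 0.2514746843963206 th 0.3801072959451982 force [ 5.4 -0.2 -1.3] case y,x [4.8 2.5] 0.01300905766014144
```

{"api": "arm_command", "payload": {
  "commands": [0,0.12,0.32,0,0,0.1,0.32,0,0,0.08,0.33,0,0,0.06,0.33,0,0,0.05,0.33,0,0,0.02,0.2,0,0,0.01,0.15,0,0,0,0.12,0,0,0,0.1,0,0,0,0,0]
}}

```text
time_s: 19.17
position: [0.6567, 0.1864, 0.0605]
eef_rot: [180.0, -0.1, 150.9]
force: [-0.2, -0.6, 2.0]
finger_gap: 0.0132
grasp_force: 25.2
```

```bash
python3 arc.py;python3 -c "
from h import *
print(r.state()['position'])"
```

```text
c [0.02018137 0.1446682 ] r 0.24984973021436113 th 0.03812245208120934 force [-0.2 -0.6  2. ] case y,x [ 0.1 -0.6] 0.013222785654613977
[0.65669454 0.18643839 0.06052258]
```

{"api": "arm_command", "payload": {
  "commands": [0,0,0.06,0,0,0,0.05,0,0,0,0.03,0,0,0,0,0,0,0,0,0]
}}

```text
time_s: 19.58
position: [0.6568, 0.1864, 0.0602]
eef_rot: [179.9, 0.0, 150.9]
force: [-9.6, -2.4, 26.1]
finger_gap: 0.0126
grasp_force: 27.2
```

{"api": "arm_command", "payload": {
  "commands": [0,0,-0.06,0,0,0,-0.04,0,0,0,0,0]
}}

```text
time_s: 19.83
position: [0.6568, 0.1864, 0.0604]
eef_rot: [179.9, -0.0, 150.9]
force: [-3.1, -1.1, 10.6]
finger_gap: 0.0128
grasp_force: 25.9
```

```bash
python3 - <<'E'
from h import *
print(r.state()['force'],r.state()['position'])
for n in ['top','scene']:
    s=snap(n,n+'5.png');W=cloud(s);c=w2c(W)
    k=np.isfinite(c[...,0])
    def z(x0,x1,y0,y1):
        m=k&(c[...,0]>x0)&(c[...,0]<x1)&(c[...,1]>y0)&(c[...,1]<y1);return np.median(W[m][:,2]).round(4),m.sum()
    print(n,'deck',z(-.15,-.115,-.09,.0),'lid rows',[z(.1,.15,y,y+.03) for y in (-.1,-.04,.02,.07)],[z(-.1,-.05,y,y+.03) for y in (-.1,-.04,.02,.07)])
E
```

```text
[-3.13226871 -1.11298988 10.58679671] [0.65675986 0.18642836 0.06041063]
top deck (np.float64(0.6354), np.int64(2604)) lid rows [(np.float64(0.0793), np.int64(267)), (np.float64(0.0797), np.int64(263)), (np.float64(0.0792), np.int64(264)), (np.float64(0.0795), np.int64(263))] [(np.float64(0.0792), np.int64(273)), (np.float64(0.5475), np.int64(551)), (np.float64(0.5877), np.int64(1190)), (np.float64(0.569), np.int64(945))]
scene deck (np.float64(0.6404), np.int64(498)) lid rows [(np.float64(0.0783), np.int64(162)), (np.float64(0.0777), np.int64(196)), (np.float64(0.0771), np.int64(273)), (np.float64(0.0764), np.int64(304))] [(np.float64(0.0781), np.int64(129)), (np.float64(0.0795), np.int64(106)), (np.float64(0.5907), np.int64(439)), (np.float64(0.5702), np.int64(496))]
```

The lid lies flat at 78 mm on both sides, so it is shut. I release the bar and look at the catch.

{"api": "arm_command", "payload": {
  "commands": [0,0,0,0,0,0,0,0,0,0,0,0,0,0,0,0],
  "fingers": 26
}}

```text
time_s: 20.27
position: [0.6563, 0.1861, 0.0573]
eef_rot: [-180.0, -0.1, 150.9]
force: [0.2, -0.0, 0.7]
finger_gap: 0.0261
grasp_force: 0.0
```

{"api": "arm_command", "payload": {
  "commands": [0,0,-0.3,0,0,0,-0.5,0,0,0,-0.8,0,0,0,-0.9,0,0,0,-0.9,0]
}}

```text
time_s: 20.68
position: [0.6564, 0.186, 0.1954]
eef_rot: [-179.9, -0.1, 150.9]
force: [1.0, -0.4, 0.4]
finger_gap: 0.0261
grasp_force: 0.0
```

{"api": "arm_command", "payload": {
  "commands": [0.92,-0.32,0,0,0.92,-0.32,0,0,0.92,-0.32,0,0,0.92,-0.32,0,0]
}}

```text
time_s: 21.02
position: [0.5023, 0.2131, 0.1951]
eef_rot: [179.9, 0.0, 150.9]
force: [-0.2, -0.5, 0.3]
finger_gap: 0.0262
grasp_force: 0.0
```

{"api": "arm_command", "payload": {
  "commands": [0,0,0,-1,0,0,0,-1,0,0,0,-1,0,0,0,-1,0,0,0,-1,0,0,0,-1,0,0,0,-1,0,0,0,-1,0,0,0,-1,0,0,0,-1]
}}

```text
time_s: 21.85
position: [0.5036, 0.213, 0.1949]
eef_rot: [180.0, 0.0, -140.0]
force: [-0.9, 0.1, -0.5]
finger_gap: 0.0257
grasp_force: 0.0
```

{"api": "arm_command", "payload": {
  "commands": [0,0,0,-1,0,0,0,-1,0,0,0,-0.2,0,0,0,0,0,0,0,0]
}}

```text
time_s: 22.27
position: [0.5037, 0.2129, 0.1945]
eef_rot: [-180.0, 0.0, -125.4]
force: [-0.9, -0.5, -0.5]
finger_gap: 0.0262
grasp_force: 0.0
```

```bash
cat > ca.py <<'E'
from h import *
st=r.state();print(st['position'],st['eef_rot'],st['joint_pos'])
s,w=wrist('w5.png')
for d in r.cut_out('wrist','catch')[:2]:
    m=d['pixels']&(w[...,2]>.080)&(w[...,2]<.1);q=w[m];m2=m&(w[...,2]>.091);q2=w[m2]
    for p in (q,q2):
        if len(p)>5:
            b=cv2.minAreaRect(p[:,:2].astype(np.float32)*1000);print(d['conf'],np.round(d['centre']),len(p),np.round(b[0],1),np.round(b[1],1),round(b[2],1),np.percentile(p[:,2],[3,50,97]).round(4))
c=w2c(w);k=(w[...,2]>.05)&(c[...,0]>-.15)&(c[...,0]<-.115)&(c[...,1]<.0)&(c[...,1]>-.09);print('deck z',np.median(w[k][:,2]),k.sum())
k=(c[...,0]>-.09)&(c[...,0]<-.05)&(c[...,1]>-.09)&(c[...,1]<.09);print('lid z',np.median(w[k][:,2]),k.sum())
E
python3 ca.py
```

```text
[0.50371712 0.21289345 0.19446524] [-1.79991488e+02  1.41427125e-02 -1.25353918e+02] [ 1.61363541e+01  9.24121523e+00 -1.43496603e+01  6.63927579e+01
  2.14535611e-03 -3.85097264e+01]
0.57 [316. 161.] 1856 [477.1 174.8] [56.  13.9] 58.6 [0.0831 0.0936 0.0961]
0.57 [316. 161.] 1038 [477.1 174.6] [49.5  8. ] 59.0 [0.093  0.0947 0.0963]
deck z 0.07800037232755969 5239
lid z 0.07893204371022672 27251
```

{"api": "arm_command", "payload": {
  "commands": [0.76,0.04,0,-0.31,0.75,0.04,0,-0.3,0,0,0.8,0,0,0,0.8,0,0,0,0.6,0,0,0,0.3,0,0,0,0,0,0,0,0,0]
}}

```text
time_s: 23.03
position: [0.4665, 0.1646, 0.0937]
eef_rot: [179.9, -0.1, -121.1]
force: [-0.4, -0.0, 0.7]
finger_gap: 0.0258
grasp_force: 0.0
```

```bash
python3 - <<'E'
from h import *
print(r.state()['force']);units(.4698,.1627,.0872)
E
```

```text
[-0.38222643 -0.03144913  0.74107581]
at [0.4665 0.1646 0.0937] yaw -121.06 -> units [-0.   -0.09  0.16] norm 0.19
```

{"api": "arm_command", "payload": {
  "commands": [0,-0.09,0,0,0,0,0.16,0,0,0,0,0]
}}

```text
time_s: 23.28
position: [0.4712, 0.1629, 0.0882]
eef_rot: [-179.9, 0.1, -121.0]
force: [-0.1, -0.7, -0.3]
finger_gap: 0.0262
grasp_force: 0.0
```

{"api": "arm_command", "payload": {
  "commands": [0,0,0,0,0,0,0,0,0,0,0,0,0,0,0,0,0,0,0,0],
  "fingers": 4,
  "newtons": 30
}}

```text
time_s: 23.7
position: [0.4706, 0.1629, 0.0882]
eef_rot: [-180.0, 0.0, -121.0]
force: [-0.0, 0.4, 3.6]
finger_gap: 0.0071
grasp_force: 31.9
```

{"api": "arm_command", "payload": {
  "commands": [0,0,0,0.8,0,0,0,0.8,0,0,0,0.8,0,0,0,0.8,0,0,0,0.8,0,0,0,0.8,0,0,0,0.8,0,0,0,0.8,0,0,0,0.8,0,0,0,0.8]
}}

```text
time_s: 24.53
position: [0.4699, 0.164, 0.0882]
eef_rot: [179.8, -0.0, -176.3]
force: [-1.7, 3.2, 4.1]
finger_gap: 0.0067
grasp_force: 32.0
```

{"api": "arm_command", "payload": {
  "commands": [0,0,0,0.8,0,0,0,0.8,0,0,0,0.8,0,0,0,0.8,0,0,0,0.8,0,0,0,0.6,0,0,0,0.4,0,0,0,0,0,0,0,0]
}}

```text
time_s: 25.28
position: [0.4701, 0.1648, 0.0882]
eef_rot: [179.8, -0.1, 149.7]
force: [-2.8, 5.3, 3.9]
finger_gap: 0.0063
grasp_force: 32.0
```

```bash
python3 - <<'E'
from h import *
st=r.state();print(st['force'],st['wrist_torque'],st['eef_rot'],st['position'])
E
```

```text
[-2.84568981  5.25945165  3.852423  ] [1.01414082 0.38591484 0.16511799] [ 1.79767912e+02 -1.48992496e-01  1.49700323e+02] [0.47008466 0.16480364 0.088236  ]
```

{"api": "arm_command", "payload": {
  "commands": [0,0,0,0,0,0,0,0,0,0,0,0,0,0,0,0],
  "fingers": 26
}}

```text
time_s: 25.62
position: [0.4701, 0.1626, 0.0875]
eef_rot: [-180.0, 0.0, 149.6]
force: [0.2, 0.2, 0.4]
finger_gap: 0.0259
grasp_force: 0.0
```

{"api": "arm_command", "payload": {
  "commands": [0,0,-0.4,0,0,0,-0.9,0,0,0,-0.9,0,-0.9,0,-0.4,0,-0.9,0,0,0,0,0,0,0]
}}

```text
time_s: 26.12
position: [0.5394, 0.1241, 0.1943]
eef_rot: [179.8, 0.5, 149.4]
force: [-0.2, 0.2, -0.4]
finger_gap: 0.0262
grasp_force: 0.0
```

```bash
python3 ca.py; python3 - <<'E'
from h import *
s=snap('scene','s9.png');W=cloud(s);c=w2c(W)
cv2.imwrite('pics/s9c.png',cv2.resize(s['pixels'][150:400,170:510,::-1],(0,0),fx=2.2,fy=2.2))
E
```

```text
[0.53944459 0.12410675 0.1943028 ] [179.75551604   0.53197939 149.40857987] [  6.33047858   9.5448534  -14.00932099  65.8736637   -0.12411299
  36.920144  ]
0.87 [316. 130.] 2012 [482.1 155.5] [14.  55.9] 60.7 [0.0831 0.0936 0.0961]
0.87 [316. 130.] 1126 [482.1 155.5] [ 8.  49.6] 60.8 [0.093  0.0947 0.0964]
deck z 0.07805165640569717 8345
lid z 0.26509825285297284 75784
```

View pics/w5.png

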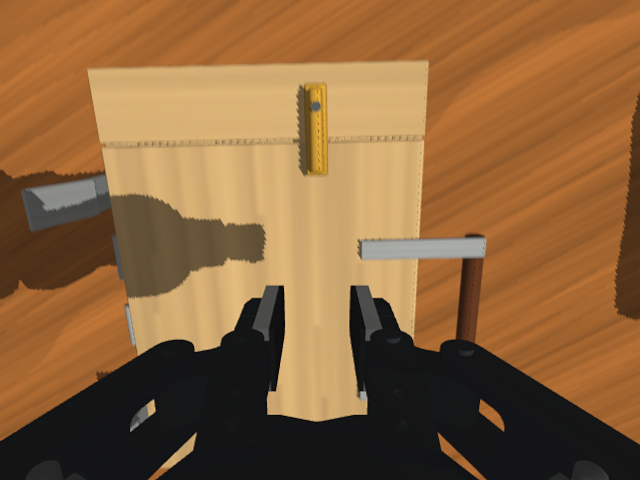

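The picture shows the catch at (316,130) turned across the seam onto the shut lid, measured at -29.2°, which is exactly along the case's x. The lid is flat and the gripper is clear, so I hand in.

```bash
python3 -c "
from workcell import r
print(r.sign_off())"
```

```text
the job is handed in; nothing more can be done
None
```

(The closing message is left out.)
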